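# Spare slicer blade out of the sharps box and locked in its carrier

## Robot

A 6-joint arm with a two-finger parallel gripper is mounted at the origin on a cart in front of the work surface, level with it; the furniture and walls round the work are solid. World frame = base frame: x ahead of the robot, y to its left, z up, the work surface at z = 0. Lengths are in mm, angles in rad, forces in N, time in s.
With the tool pointing down it reaches from about 350 to 975 mm from the base axis. Payload 7.1 kg.
Tool frame: the origin (TCP) lies between the finger pads; the fingertips stand 19 mm ahead of it and the grasp point (between the pads) is the TCP (ctrl.tcp_to_tips is the distance from the TCP to the fingertips, in mm); z points along the fingers, y is the line along which they close (so a half turn about z gives the same grasp; the last joint's range is limited). The gripper opens to 88 mm and grips with 3 to 60 N. Pads are 20 mm wide; open, the fingers measure 115 mm over their backs; the gripper's body (75 mm by 178 mm) begins 61 mm behind the grasp point.
Start: joints at [1.28, 0.423, 1.63, -0, 1.089, -0.019], TCP at [167.76, 602.048, 241.675] pointing down, gripper open.
Joint ranges: [-3, 3], [-0.9, 2.11], [0.09, 2.58], [-1.31, 4.45], [0.11, 2.69], [-2.54, 2.54]. Speed limits (rad/s): [2.39, 2.39, 3.01, 3.14, 3.14, 3.14].

## Interface

Orientations are given as a rotation vector (axis times angle).
In Python, from workcell import status, optics, ctrl gives the robot as it stands. The module is installed in compiled form; this text tells all that it offers.
- The arm moves only by the shell command python3 -m inch 'ROWS'. ROWS is JSON, a list that holds one entry, the list of rows, each a list of 7 numbers: the shift along the tool's x, y, z in mm, then the turn, a rotation vector about the tool's x, y, z in rad, then the opening in per cent of the stroke, from 0 (shut) to 100 (fully open). A call has 1 to 20 rows; each row is the pose to reach, as a shift and turn from the pose commanded when the call began, along the tool's axes at that moment; what a row does not reach only later rows make up. A row lasts 1/10 s, in which the tool goes at most 50 mm and 8.59 degrees, less where a joint would pass 70% of its speed; a pose out of reach is approached as far as the arm can. A call with a gripper value outside its range is refused whole. The fingers move at their own pace and stop on an object; the grip force is fixed at half the most. Time passes only in rows, so rows that repeat a pose let the fingers close. It gives the time, the measured TCP pose, the force, the opening and the grip force at its end, in the units of the state.
- status.get_obs(): the state, without advancing time (a new reading comes with each control period).
- optics.get_image(name): name is "scene" or "top"; returns a dict with "frame" (384x512x3 uint8, red, green, blue), "fx", "fy", "cx", "cy" (pixels), "rvec" (rotation vector, rad) and "tvec" (3), from world to camera coordinates, as OpenCV has them. Camera axes: x right, y down, z forward; pixel columns grow to the right and rows downward; lengths in mm; the calibration is good to about 2 mm. A picture is of the moment at which its call begins. There is no depth.
- ctrl.close_job(): hands the job in; it is judged then, once.
The state is a dict: "t": time; "qpos": joint angles; "qvel": joint speeds; "joint_torque": joint torques, N m; "ee_pos": TCP position; "orientation": TCP orientation; "ft_force": force on the tool from outside, world axes, zero at the start; "moment": the same for the moment, N m; "width": finger opening in mm; "grasp_force": force on a finger pad.
Only numpy, scipy, OpenCV 4.12 (cv2) and the standard library are available. Lean on these libraries where they do the work, as an engineer would, in place of code of your own. Each camera call takes 0.05 s, during which the arm holds its last target. There are 200 camera calls.

## Task

Take the spare slicer blade out of the sharps box: tilt its exposed end up over the end stop and draw it out lengthwise through its slot. Lay it flat in the two saddles of the blade carrier, centred lengthwise over the carrier's base, then turn the carrier's lock collar anticlockwise to the locked mark, against its stop, so that the keeper arm lies across the blade. Leave the gouge where it lies in the box.

Things in the scene. Friction and masses are not known exactly. Their poses are not given: they have to be found in the camera images.
- blade: spare slicer blade to fetch: plain flat steel bar 200 x 22 x 8 mm, about 50 g, lying on the runner of one of the sharps box's two lanes (either), its middle about 25 mm inside the slotted wall, so that its outer 70 mm lie exposed on the porch. Origin: centre of its underside; y along its length, z up through its thickness.
- gouge: eye gouge that stays in the other lane: green round grip (26 mm wide, 19 mm thick) outside on the porch, thin V blade inside the box; 192 mm long along its y. Origin: centre of its underside.
- sharps_box: fixed stainless box 109 wide (x) x 232 long (y) mm, hood top z = 60 mm, flat handle on it to 67. Origin on the table under the middle of the slotted front wall (4 mm thick); mouth faces the box's own -y. Lanes at x = -28 and +28, 34 mm wide inside, roofed from y = -3 to 142. Outside: an open porch, floor plate z = 3 mm to y = -90, no side walls, nothing above it.
- slot_a (a point): middle of the sill of the slot in lane x = -28 mm, on the runner's top (z = 22 mm). The slot is a closed window 35 mm wide and 27 mm high (z = 22 to 49). The runner is 14 mm wide and level, from 81 mm outside to 60 mm inside; farther in the floor drops to z = 3 mm, so the blade's inner end can dip as the outer end is raised. Axes as the box's.
- slot_b (a point): the same for lane x = +28 mm. Drawn along its own length while tilted about 11 degrees outer end up, its underside 14.5 mm above this point at the wall, the blade clears the slot, the runner's inner end and the end stop by 3 mm or more. Fingers that hold its long edges reach past the 14 mm wide runner and end stop on both sides.
- stop_a (a point): top middle of the upturned end stop of lane x = -28 mm: 14 mm wide, 4 mm thick (81 to 85 mm outside the wall), its top at z = 44 mm, 22 mm above the runner. The blade's outer end lies about 6 mm short of it.
- stop_b (a point): the same for lane x = +28 mm.
- blade_carrier: fixed white plastic base 104 x 200 x 6 mm (x from -30 to +74, y from -100 to +100 mm); origin on the table under the middle of the seated blade. It holds the blade along its y, either way round. Beyond the saddles the seated blade stands 14 mm clear above the base, room for fingertips.
- seat (a point): middle of the seat, z = 20 mm, where the blade's origin belongs; axes as the carrier's. Two steel saddles at y = -29 and +29 mm, each 12 mm long, 28 mm wide between cheeks that stand to z = 26 mm and flare outward above that to z = 30 mm.
- lock_collar (a joint): captive collar on an upright axis. 0 rad: open, keeper arm beside the seat, 1.4 rad clockwise of the carrier's -x direction. It grows anticlockwise seen from above; 1.4 rad: locked, at its stop, the arm along carrier -x across the blade, over the wide black mark. It starts at 0 to 0.2, stays where left; friction 0.05 N m.
- collar_axis (a point): point on the collar's axis, z = 60 mm, 44 mm from the blade's middle on the carrier's +x side. The knurled round grip is 43 mm in diameter from z = 40 to 60 mm, its top at 67 mm. The keeper arm below is 12 mm wide, z = 31.5 to 37.5 mm, tip 66 mm from the axis; it passes 3.5 mm above a seated blade.

How it is judged (in metres and radians):
On the way, in this order (a step that is already met when the one before it is completed fails the run):
1. the blade has been drawn clear of the sharps box (y of blade in the frame of sharps_box below -0.11 m), for 0.1 s.
2. the blade lies flat in both saddles, centred within 15 mm (x of blade in the frame of blade_carrier between -0.006 and 0.006 m and y of blade in the frame of blade_carrier between -0.015 and 0.015 m and height (world z) of blade below 0.023 m and angle between the y axis of blade and the y axis of blade_carrier, either way round below 0.12 rad), for 0.2 s.
At the end, for the whole second after the job is handed in: the blade lies at rest flat in both saddles of the carrier (lengthwise centred within 15 mm, along the carrier within 0.12 rad), the lock collar is within 0.1 rad of its locked stop, and the gouge is within 20 mm of where it was (all of step 2 and height (world z) of blade above 0.017 m and linear speed of blade below 0.02 m/s and value of joint lock_collar above 1.3 rad and distance of gouge from where it was at the start of the episode below 0.02 m); the robot touches nothing.
It fails at once if the gouge is shifted by more than 20 mm (distance of gouge from where it was at the start of the episode above 0.02 m).
It also fails if it takes over 58 s, if anything falls off the work surface, if the arm or the gripper's body presses on something with over 40 N, if the wrist force passes 120 N, or if a joint passes its speed limit or range.

## Working session

There is one attempt and no reset: what is moved stays moved. The work goes in short steps, Python scripts to look and compute and a shell command to move; the robot and the scene stay as the last step left them, time stands still between calls to the robot, and variables do not carry over. Pictures are saved under pics/ and viewed, at most 10 in all, crops included, and the job is handed in when it is done.

```bash
mkdir -p pics; python3 - <<'E'
from workcell import status, optics, ctrl
import cv2,pickle
o=status.get_obs();print({k:o[k] for k in('t','ee_pos','orientation','width')},ctrl.tcp_to_tips)
for n in('scene','top'):
    d=optics.get_image(n);pickle.dump(d,open(n+'.pkl','wb'))
    f=cv2.cvtColor(d['frame'],cv2.COLOR_RGB2BGR)
    cv2.imwrite(f'pics/{n}0.png',cv2.resize(f,(800,600),interpolation=cv2.INTER_CUBIC))
    print({k:d[k] for k in d if k!='frame'})
E
```

```text
{'t': 0.0, 'ee_pos': array([167.60780285, 601.57795597, 240.92652385]), 'orientation': array([-4.25526537e-01, -3.11240351e+00,  2.29600375e-03]), 'width': 87.74640629623859} 19.0
{'fx': 456.9501598607102, 'fy': 456.9501598607102, 'cx': 256.88575349651074, 'cy': 193.39648386705773, 'rvec': array([ 2.19257814, -1.05196022,  0.393965  ]), 'tvec': array([-292.83472574,  338.98305903,  655.3604052 ])}
{'fx': 449.3240708029257, 'fy': 449.3240708029257, 'cx': 253.90296111600446, 'cy': 192.23105794523178, 'rvec': array([ 2.15419447, -2.10865737,  0.20948784]), 'tvec': array([ 10.17721913, 513.17043599, 982.82639187])}
```

View pics/top0.png

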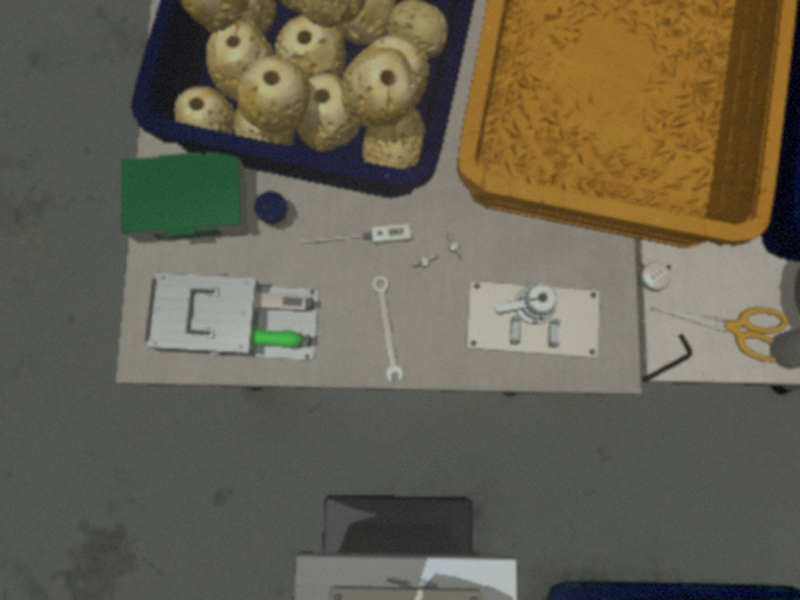

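View pics/scene0.png

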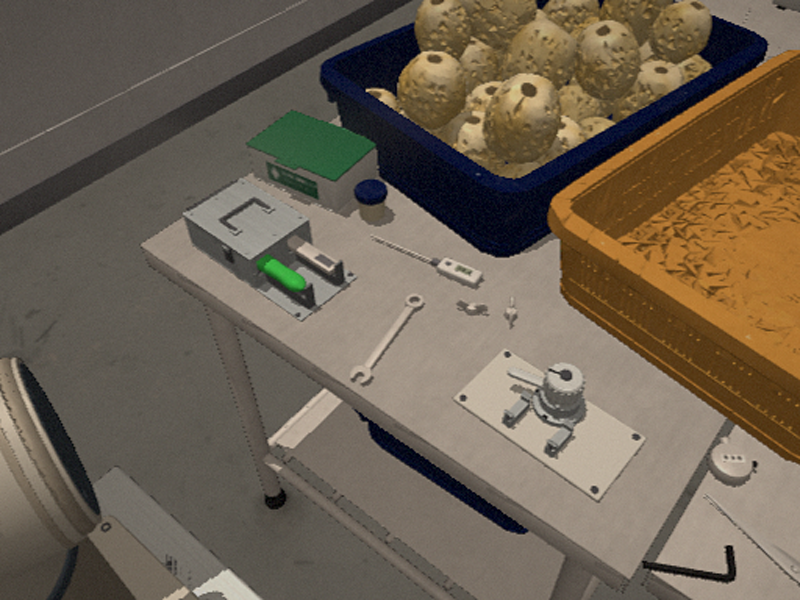

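The top view shows the box at left (mouth towards image right), the gouge in the near lane and the blade in the far lane (~(285,302)). The carrier is at ~(535,318) with its collar on the far side. Next I'll take enlarged crops.

```bash
python3 - <<'E'
import cv2,pickle,numpy as np
def crop(n,x,y,w,h,s):
    f=cv2.cvtColor(pickle.load(open(n+'.pkl','rb'))['frame'],cv2.COLOR_RGB2BGR)[y:y+h,x:x+w]
    return cv2.resize(f,None,fx=s,fy=s,interpolation=cv2.INTER_CUBIC)
a=crop('top',90,168,120,68,6);b=crop('scene',115,110,115,98,6)
c=crop('top',292,172,100,62,8);d=crop('scene',285,218,132,100,6)
for i,m in zip('abcd',(a,b,c,d)):
    cv2.imwrite(f'pics/{i}.png',m);print(m.shape)
E
```

```text
(408, 720, 3)
(588, 690, 3)
(496, 800, 3)
(600, 792, 3)
```

View pics/a.png

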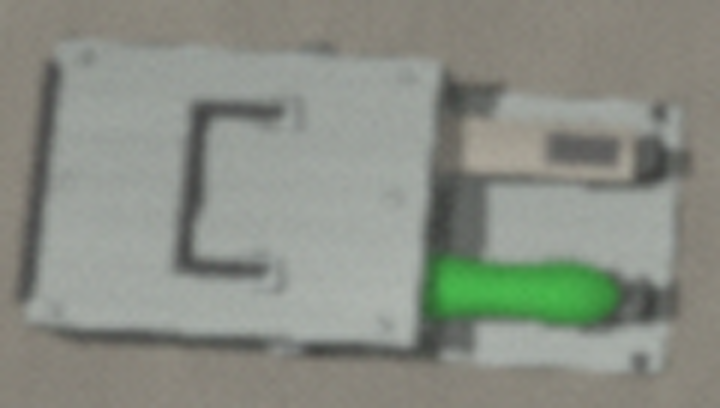

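View pics/b.png

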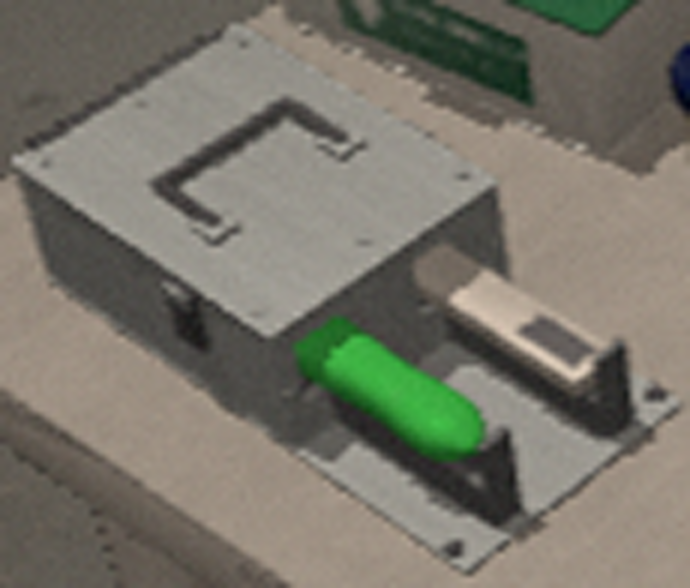

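View pics/c.png

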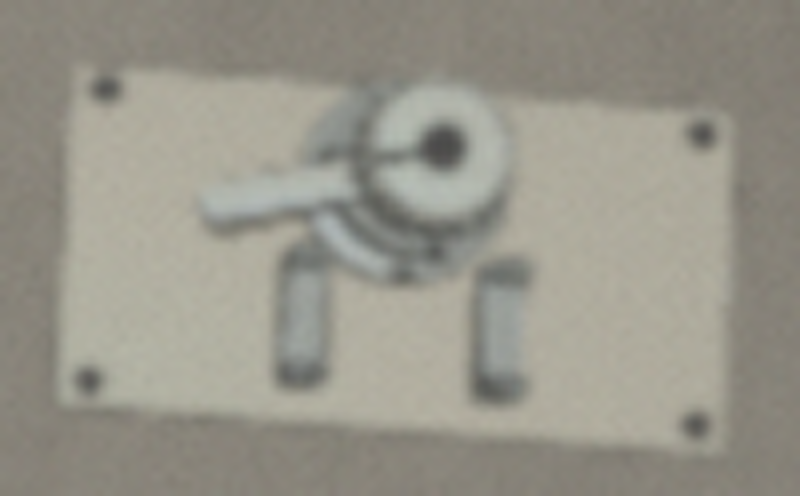

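View pics/d.png

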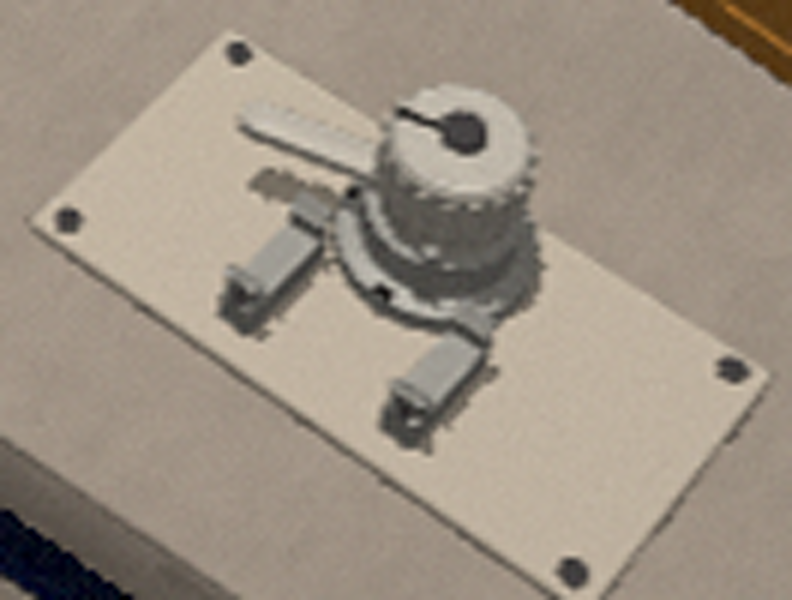

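Crop a/b: hood corners, porch corners and the blade end (~(636,153) in a). Crop c/d: base corners and collar top. The arm points to about image left, nearly fully open. I'll fit the poses now.

```bash
cat > h.py <<'E'
import cv2,pickle,numpy as np
from scipy.optimize import least_squares
from scipy.spatial.transform import Rotation as R
cams={n:pickle.load(open(''+n+'.pkl','rb')) for n in('scene','top')}
def proj(n,P):
    d=cams[n];K=np.array([[d['fx'],0,d['cx']],[0,d['fy'],d['cy']],[0,0,1]])
    return cv2.projectPoints(np.float64(P).reshape(-1,1,3),d['rvec'],d['tvec'],K,None)[0].reshape(-1,2)
def T(p,P):
    c,s=np.cos(p[2]),np.sin(p[2]);P=np.atleast_2d(np.float64(P))
    return np.c_[p[0]+c*P[:,0]-s*P[:,1],p[1]+s*P[:,0]+c*P[:,1],P[:,2]]
def fit(obs,x0):
    def r(p): return np.concatenate([(proj(n,T(p,[o[0] for o in L]))-[(np.array(o[1])+.5)/s+org-.5 for o in L]).ravel() for n,org,s,L in obs])
    q=least_squares(r,x0,loss='soft_l1');return q.x,r(q.x).reshape(-1,2)
E
cat > m.py <<'E'
from h import *
np.set_printoptions(precision=2,suppress=True)
A=('top',np.array([90,168]),6,[((54.5,-3,60),(440,62)),((-54.5,-3,60),(415,348)),((54.5,142,60),(62,42)),((-54.5,142,60),(27,322)),((54.5,-90,3),(684,103)),((-54.5,-90,3),(661,373))])
B=('scene',np.array([115,110]),6,[((54.5,142,60),(235,25)),((-54.5,142,60),(15,160)),((-54.5,-3,60),(270,335)),((54.5,-3,60),(497,186)),((54.5,-90,3),(683,403)),((-54.5,-90,3),(468,573))])
C=('top',np.array([292,172]),8,[((74,100,6),(75,66)),((74,-100,6),(733,116)),((-30,100,6),(60,404)),((-30,-100,6),(723,455)),((44,0,67),(441,148))])
D=('scene',np.array([285,218]),6,[((74,100,6),(228,30)),((-30,100,6),(33,222)),((74,-100,6),(770,375)),((44,0,67),(463,133))])
for nm,o,x0 in(('box',[A,B],[500,300,0]),('car',[C,D],[500,-100,0])):
    for oo in([o[0]],[o[1]],o):
        p,r=fit(oo,x0);print(nm,p,np.round(r,1).tolist())
    pts=[(28,0,22),(28,-55,30),(28,-75,30),(-28,-85,44)] if nm=='box' else [(0,0,20),(44,0,60)]
    print(T(p,pts))
    if nm=='box':
        bc=np.array([(17,-75,30),(39,-75,30),(28,-75,30)]);print((proj('top',T(p,bc))-[90,168]+.5)*6-.5,(proj('scene',T(p,bc))-[115,110]+.5)*6-.5)
    else:
        bc=np.array([(x,y,26) for y in(-35,-23,23,35) for x in(-14,14)]);print((proj('top',T(p,bc))-[292,172]+.5)*8-.5)
E
python3 m.py
```

```text
box [485.06 232.61  -0.03] [[0.3, -0.3], [-0.0, -0.1], [-0.6, -0.6], [-0.5, 0.6], [0.3, 0.0], [0.7, 0.4]]
box [487.58 231.46  -6.32] [[0.6, -0.4], [-0.9, 0.5], [0.0, 0.8], [0.5, -0.9], [0.2, -0.3], [-0.4, 0.1]]
box [486.28 231.93  -0.03] [[0.6, -0.8], [0.3, -0.7], [-0.3, -1.1], [-0.2, 0.0], [0.6, -0.5], [1.0, -0.1], [0.1, -0.2], [-1.5, 0.7], [-0.6, 1.0], [-0.1, -0.7], [-0.4, -0.0], [-1.1, 0.3]]
[[514.27 230.98  22.  ]
 [512.39 176.01  30.  ]
 [511.71 156.02  30.  ]
 [455.4  147.94  44.  ]]
[[635.02 178.83]
 [639.42 123.07]
 [637.22 150.9 ]] [[571.39 386.81]
 [615.27 353.45]
 [593.46 370.03]]
car [ 474.96 -186.28   -0.05] [[-0.5, -0.4], [0.3, -0.4], [-1.0, 0.4], [0.6, 0.4], [0.4, -0.0]]
car [ 476.94 -188.22  -31.47] [[-0.1, -0.4], [-1.2, 0.1], [1.0, 0.3], [0.1, -0.2]]
car [ 475.87 -187.36   -0.06] [[0.0, -0.8], [0.8, -0.6], [-0.6, -0.1], [1.0, 0.1], [0.9, -0.4], [-0.6, -0.3], [-1.8, 0.2], [0.3, 0.5], [-0.6, -0.1]]
[[ 475.87 -187.36   20.  ]
 [ 519.8  -189.83   60.  ]]
[[529.71 376.35]
 [532.97 281.22]
 [488.5  373.15]
 [491.96 278.03]
 [330.53 360.87]
 [334.76 265.81]
 [289.32 357.67]
 [293.75 262.63]]
```

```bash
cat >> h.py <<'E'
def delta(pos,yaw,tilt=0,cur=None,s=1):
    """tool-frame shift (mm) & turn (rad) to reach world pos; tool y = s*local x at yaw, pointing down, outer(-y) end up by tilt"""
    from workcell import status
    o=status.get_obs();Rc=R.from_rotvec(o['orientation']);pc=np.array(o['ee_pos'])
    c,q=np.cos(yaw),np.sin(yaw)
    X=s*np.array([c,q,0]);Z=np.array([0,0,-1.]);Y=np.cross(X,Z)
    Rt=R.from_matrix(np.c_[Y,X,Z].astype(float)) # cols: tool x,y,z
    Rt=R.from_rotvec(np.array([c,q,0])*-tilt)*Rt
    return np.round(Rc.inv().apply(np.array(pos)-pc),1),np.round((Rc.inv()*Rt).as_rotvec(),3)
E
sed -i 's/suppress=True)/suppress=True)\nnp.set_printoptions(precision=3)/' m.py; python3 m.py|grep -v '\], \['|head -3
cat > t.py <<'E'
from m import fit,A,B,C,D
from h import *
box=fit([A,B],[500,300,0])[0];car=fit([C,D],[500,-100,0])[0]
print('box',box,'car',car)
bp=lambda x,y,z:T(box,(x,y,z))[0]
cp=lambda x,y,z:T(car,(x,y,z))[0]
E
python3 - <<'E' | tail -8
from t import *
bc=np.array([(17,-75,30),(17,-5,30),(39,-75,30),(39,-5,30)]);print((proj('top',T(box,bc))-[90,168]+.5)*6-.5)
print(bp(28,-57,31),delta(bp(27.5,-57,150),box[2]),delta(bp(27.5,-57,31),box[2]))
for a in(0,.1,.2):
    th=np.pi-1.4+a
    print(a,(proj('top',T(car,[(44+66*np.cos(th),66*np.sin(th),37.5)]))-[292,172]+.5)*8-.5)
E
```

```text
[[514.265 230.978  22.   ]
 [512.388 176.01   30.   ]
 [511.706 156.022  30.   ]
[[635.016 178.826]
 [454.133 168.71 ]
 [639.424 123.075]
 [459.236 112.98 ]]
[512.32  174.011  31.   ] (array([-446.4, -319.4,   91.4]), array([-0.001,  0.001,  1.333])) (array([-446.4, -319.2,  210.4]), array([-0.001,  0.001,  1.333]))
0 [[200.342 184.499]]
0.1 [[204.197 206.732]]
0.2 [[210.284 228.585]]
```

```bash
r='[-446,-319,91,0,0,1.333,45]'; python3 -m inch '[[[-446,-319,91,0,0,1.333,45],[-446,-319,91,0,0,1.333,45],[-446,-319,91,0,0,1.333,45],[-446,-319,91,0,0,1.333,45],[-446,-319,91,0,0,1.333,45],[-446,-319,91,0,0,1.333,45],[-446,-319,91,0,0,1.333,45],[-446,-319,91,0,0,1.333,45],[-446,-319,91,0,0,1.333,45],[-446,-319,91,0,0,1.333,45],[-446,-319,91,0,0,1.333,45],[-446,-319,91,0,0,1.333,45],[-446,-319,91,0,0,1.333,45],[-446,-319,91,0,0,1.333,45],[-446,-319,91,0,0,1.333,45],[-446,-319,91,0,0,1.333,45],[-446,-319,91,0,0,1.333,45],[-446,-319,91,0,0,1.333,45]]]'
python3 - <<'E' | tail -2
from t import *
from workcell import status
print(delta(bp(27.5,-57,31),box[2]),status.get_obs()['qpos'])
E
```

```text
t: 1.9
ee_pos: [511.5, 175.7, 150.9]
orientation: [2.258, 2.185, 0.0]
ft_force: [-0.6, -1.1, -0.2]
width: 39.3
grasp_force: 0.0
box [486.282 231.933  -0.034] car [ 475.87  -187.365   -0.056]
(array([ -1.6,   0.4, 119.9]), array([ 0.   , -0.   ,  0.001])) [0.309 0.428 1.88  0.    0.834 0.342]
```

```bash
python3 -m inch '[[[-1,0,40,0,0,0,45],[-1,0,80,0,0,0,45],[-1,0,95,0,0,0,45],[-1,0,105,0,0,0,45],[-1,0,112,0,0,0,45],[-1,0,119,0,0,0,45],[-1,0,119,0,0,0,45],[-1,0,119,0,0,0,45]]]'
python3 - <<'E'|tail -1
from t import *
from workcell import optics
d=optics.get_image('scene');f=cv2.cvtColor(d['frame'],cv2.COLOR_RGB2BGR)[90:220,100:260]
cv2.imwrite('pics/e.png',cv2.resize(f,None,fx=4,fy=4,interpolation=cv2.INTER_CUBIC));print(delta(bp(27.5,-57,31),box[2]))
E
```

```text
t: 2.7
ee_pos: [512.2, 174.2, 32.3]
orientation: [2.259, 2.183, 0.002]
ft_force: [-0.6, 0.5, 0.6]
width: 39.1
grasp_force: 0.0
(array([-0.2, -0.4,  1.4]), array([ 0.001, -0.   ,  0.   ]))
```

View pics/e.png

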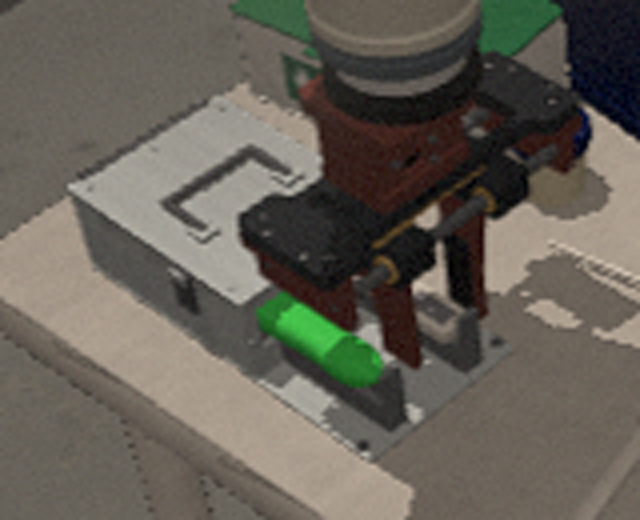

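The fingers straddle the blade (~(440,320)), clear of the gouge (~(325,340)). I'll close the gripper.

```bash
python3 -m inch '[[[0,0,1,0,0,0,20],[0,0,1,0,0,0,10],[0,0,1,0,0,0,10],[0,0,1,0,0,0,10],[0,0,1,0,0,0,10],[0,0,1,0,0,0,10]]]'
python3 - <<'E'|tail -1
from t import *
print(delta(bp(27.5,-57+1.7,47.6+9*.98),box[2],.192))
E
```

```text
t: 3.35
ee_pos: [511.9, 174.1, 31.0]
orientation: [2.259, 2.183, 0.001]
ft_force: [-0.3, -0.9, 5.5]
width: 21.9
grasp_force: 30.0
(array([  1.7,  -0.1, -25.5]), array([ 0.   , -0.192,  0.   ]))
```

```bash
python3 -m inch '[[[0.2,0,-2.5,0,-0.019,0,10],[0.4,0,-5,0,-0.038,0,10],[0.6,0,-7.6,0,-0.057,0,10],[0.8,0,-10.2,0,-0.077,0,10],[1,0,-12.7,0,-0.096,0,10],[1.1,0,-15.3,0,-0.115,0,10],[1.3,0,-17.8,0,-0.134,0,10],[1.4,0,-20.4,0,-0.154,0,10],[1.6,0,-23,0,-0.173,0,10],[1.7,0,-25.5,0,-0.192,0,10],[1.7,0,-25.5,0,-0.192,0,10],[1.7,0,-25.5,0,-0.192,0,10]]]'
python3 - <<'E'|tail -2
from t import *
from workcell import optics
d=optics.get_image('scene');f=cv2.cvtColor(d['frame'],cv2.COLOR_RGB2BGR)[90:220,100:260]
cv2.imwrite('pics/f.png',cv2.resize(f,None,fx=4,fy=4,interpolation=cv2.INTER_CUBIC));print(delta(bp(27.5,-57+1.7,47.6+9*.98),box[2],.192))
print(delta(bp(27.5,-57+1.7-165*.9816,47.6+9*.98+165*.1908),box[2],.192))
E
```

```text
t: 4.55
ee_pos: [511.8, 175.9, 56.2]
orientation: [2.158, 2.086, -0.208]
ft_force: [-0.8, -0.5, -0.4]
width: 21.7
grasp_force: 30.0
(array([-0.1,  0.2, -0.3]), array([-0., -0.,  0.]))
(array([-165.1,    0.2,   -0.3]), array([-0., -0.,  0.]))
```

View pics/f.png

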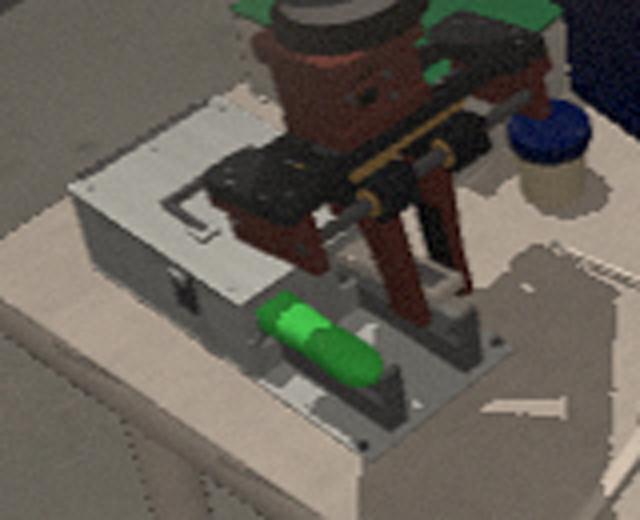

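The blade end (~(440,275)) is raised above the end stop, and the wrist force is about zero. I'll draw it out along its length.

```bash
python3 -m inch '[[[-6,0,-0.2,0,0,0,10],[-14,0,-0.3,0,0,0,10],[-24,0,-0.3,0,0,0,10],[-34,0,-0.3,0,0,0,10],[-44,0,-0.3,0,0,0,10],[-54,0,-0.3,0,0,0,10],[-64,0,-0.3,0,0,0,10],[-74,0,-0.3,0,0,0,10],[-84,0,-0.3,0,0,0,10],[-94,0,-0.3,0,0,0,10],[-104,0,-0.3,0,0,0,10],[-114,0,-0.3,0,0,0,10],[-124,0,-0.3,0,0,0,10],[-134,0,-0.3,0,0,0,10],[-144,0,-0.3,0,0,0,10],[-154,0,-0.3,0,0,0,10],[-165,0,-0.3,0,0,0,10],[-165,0,-0.3,0,0,0,10],[-165,0,-0.3,0,0,0,10]]]'
python3 - <<'E'|tail -3
from t import *
from workcell import status
o=status.get_obs();p=o['ee_pos']
print(delta([p[0],p[1],150],box[2],.0))
print(delta(cp(0,-82,120),car[2],.0))
E
```

```text
t: 6.5
ee_pos: [506.3, 13.7, 88.0]
orientation: [2.159, 2.085, -0.207]
ft_force: [-1.3, -0.9, 0.1]
width: 21.9
grasp_force: 30.0
box [486.282 231.933  -0.034] car [ 475.87  -187.365   -0.056]
(array([-11.8,   0. , -60.8]), array([ 0.   ,  0.192, -0.001]))
(array([-284.8,  -25.2,   22.7]), array([0.002, 0.192, 0.021]))
```

```bash
python3 -m inch '[[[-6,0,-30,0,0.05,0,10],[-12,0,-60,0,0.12,0,10],[-12,0,-60,0,0.192,0,10],[-40,-4,-55,0,0.192,0.005,10],[-80,-8,-45,0,0.192,0.01,10],[-120,-12,-35,0,0.192,0.015,10],[-160,-15,-20,0,0.192,0.02,10],[-200,-18,-5,0,0.192,0.021,10],[-240,-21,10,0,0.192,0.021,10],[-270,-24,20,0.002,0.192,0.021,10],[-285,-25,22.7,0.002,0.192,0.021,10],[-285,-25,22.7,0.002,0.192,0.021,10],[-285,-25,22.7,0.002,0.192,0.021,10]]]'
python3 - <<'E'|tail -2
from t import *
from workcell import optics
d=optics.get_image('top');f=cv2.cvtColor(d['frame'],cv2.COLOR_RGB2BGR)[150:250,252:412]
cv2.imwrite('pics/g.png',cv2.resize(f,None,fx=5,fy=5,interpolation=cv2.INTER_CUBIC))
print(delta(cp(0,-82,29.5),car[2],.0))
e=T(car,[(x,y,119) for y in(-100,100) for x in(-11,11)]);print(((proj('top',e)-[252,150]+.5)*5-.5).tolist())
E
```

```text
t: 7.8
ee_pos: [471.7, -268.2, 120.1]
orientation: [-2.281, -2.159, -0.0]
ft_force: [-0.2, 0.9, -0.5]
width: 21.5
grasp_force: 30.0
(array([-1.4, -0.4, 90.7]), array([-0.   , -0.   ,  0.002]))
[[737.0857074001448, 322.70775896888733], [737.9729968235863, 271.59751990145236], [266.8626379568961, 286.1616429208118], [269.7216596015995, 235.1945712437674]]
```

View pics/g.png

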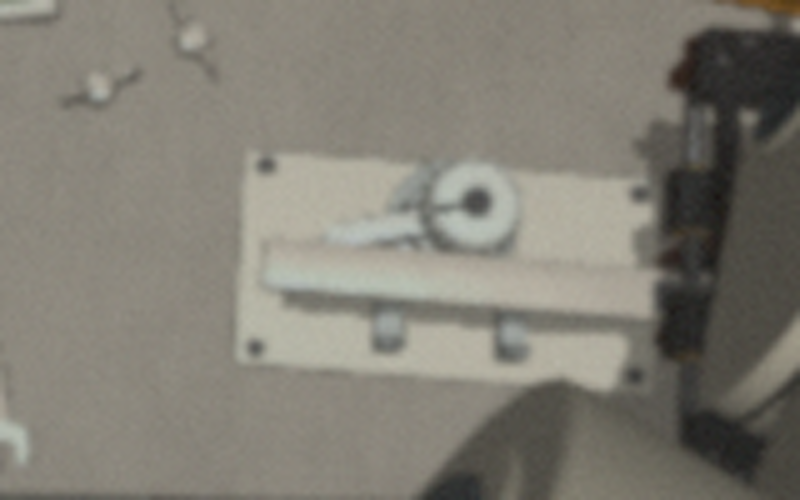

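The blade is over the carrier with its far end at (266,266), about 2 mm towards -x from prediction. I'll turn it by about 0.013 rad and lower it.

```bash
python3 -m inch '[[[-1,-0.4,15,0,0,0.013,10],[-1,-0.4,35,0,0,0.013,10],[-1,-0.4,55,0,0,0.013,10],[-1,-0.4,68,0,0,0.013,10],[-1,-0.4,74,0,0,0.013,10],[-1,-0.4,78,0,0,0.013,10],[-1,-0.4,82,0,0,0.013,10],[-1,-0.4,85,0,0,0.013,10],[-1,-0.4,88,0,0,0.013,10],[-1,-0.4,90,0,0,0.013,10],[-1,-0.4,90,0,0,0.013,10],[-1,-0.4,90,0,0,0.013,10]]]'
python3 - <<'E'|tail -2
from t import *
from workcell import optics
d=optics.get_image('scene');f=cv2.cvtColor(d['frame'],cv2.COLOR_RGB2BGR)[200:330,270:430]
cv2.imwrite('pics/i.png',cv2.resize(f,None,fx=5,fy=4.6,interpolation=cv2.INTER_CUBIC))
print(delta(cp(0,-82,29),car[2],.0))
E
```

```text
t: 9.05
ee_pos: [471.2, -270.2, 30.2]
orientation: [2.296, 2.144, 0.0]
ft_force: [-0.6, 0.3, -0.7]
width: 21.8
grasp_force: 30.0
box [486.282 231.933  -0.034] car [ 475.87  -187.365   -0.056]
(array([ 1. , -0. ,  1.2]), array([ 0.   ,  0.   , -0.012]))
```

View pics/i.png

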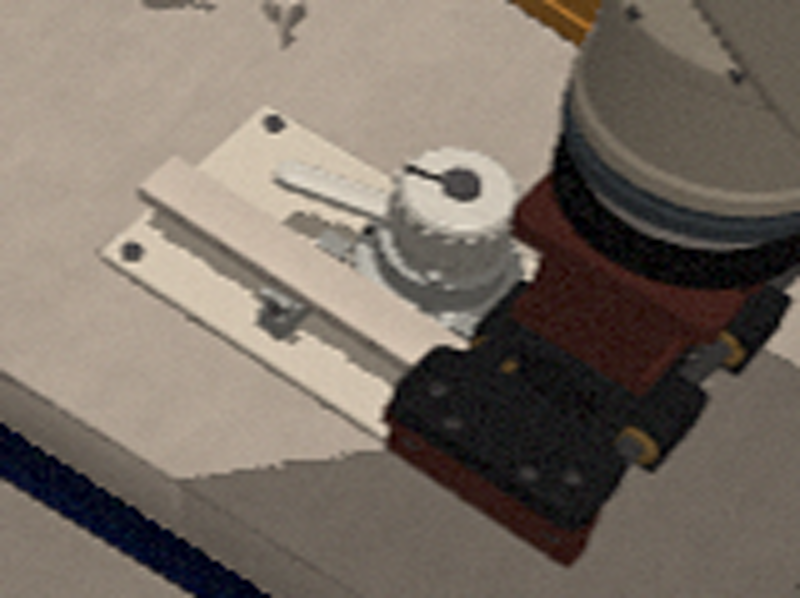

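The blade sits between the near saddle's cheeks. I'll lower it the last millimetre, release and lift.

```bash
python3 -m inch '[[[0,0,1,0,0,0,10],[0,0,1,0,0,0,10],[0,0,1,0,0,0,30],[0,0,1,0,0,0,50],[0,0,1,0,0,0,50],[0,0,1,0,0,0,50],[0,0,-10,0,0,0,50],[0,0,-40,0,0,0,70],[0,0,-80,0,0,0,100],[0,0,-110,0,0,0,100],[0,0,-110,0,0,0,100],[0,0,-110,0,0,0,100]]]'
python3 - <<'E'|tail -3
from t import *
from workcell import optics,status
d=optics.get_image('top');f=cv2.cvtColor(d['frame'],cv2.COLOR_RGB2BGR)[160:250,280:412]
cv2.imwrite('pics/j.png',cv2.resize(f,None,fx=6,fy=6,interpolation=cv2.INTER_CUBIC))
print(delta(cp(44,0,110),car[2],.0),status.get_obs()['qpos'])
e=T(car,[(x,y,28) for y in(-100,100) for x in(-11,11)]);print(((proj('top',e)-[280,160]+.5)*6-.5).round().tolist())
E
```

```text
t: 10.3
ee_pos: [471.5, -270.3, 141.2]
orientation: [2.294, 2.143, 0.001]
ft_force: [-0.5, -0.5, 0.6]
width: 80.7
grasp_force: 0.0
box [486.282 231.933  -0.034] car [ 475.87  -187.365   -0.056]
(array([83.3, 43.4, 30.1]), array([-0.   , -0.   , -0.012])) [-0.543  0.447  1.881 -0.     0.814 -0.475]
[[638.0, 359.0], [640.0, 303.0], [122.0, 319.0], [126.0, 263.0]]
```

View pics/j.png

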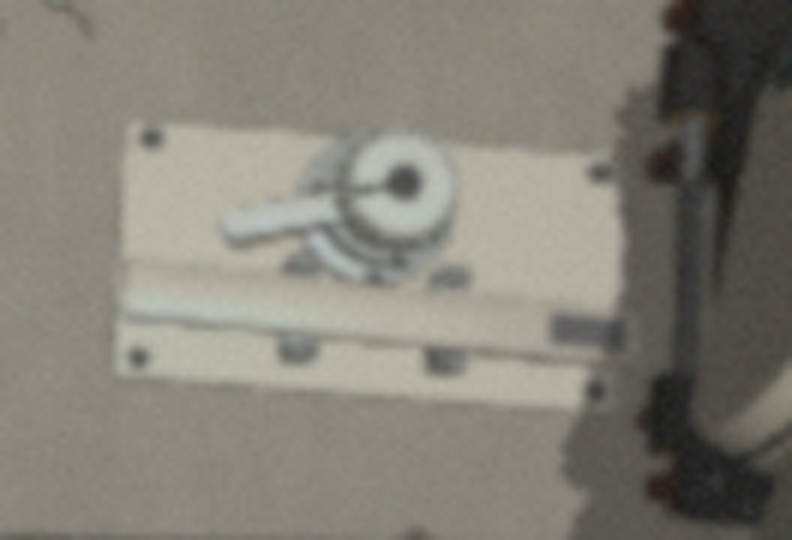

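The blade is seated across both saddles, its left end at (126,290) against a predicted 124. Next, the collar.

```bash
python3 -m inch '[[[40,20,10,0,0,-0.012,100],[83,43,25,0,0,-0.012,100],[83,43,30,0,0,-0.012,100],[83.3,43.4,50,0,0,-0.012,100],[83.3,43.4,65,0,0,-0.012,100],[83.3,43.4,75,0,0,-0.012,100],[83.3,43.4,79,0,0,-0.012,100],[83.3,43.4,79,0,0,-0.012,100],[83.3,43.4,79,0,0,-0.012,100]]]'
python3 - <<'E'|tail -1
from t import *
print(delta(cp(44,0,61.5),car[2],.0))
E
```

```text
t: 11.25
ee_pos: [520.3, -190.4, 61.4]
orientation: [2.283, 2.157, 0.0]
ft_force: [-0.4, 0.5, 0.4]
width: 88.2
grasp_force: 0.0
(array([ 0.6, -0.5, -0.1]), array([ 0.,  0., -0.]))
```

```bash
python3 -m inch '[[[0,0,0,0,0,0,30],[0,0,0,0,0,0,30],[0,0,0,0,0,0,30],[0,0,0,0,0,0,30],[0,0,0,0,0,0,30],[0,0,0,0,0,0,30],[0,0,0,0,0,0,30],[0,0,0,0,0,-0.05,30],[0,0,0,0,0,-0.1,30],[0,0,0,0,0,-0.2,30],[0,0,0,0,0,-0.3,30],[0,0,0,0,0,-0.4,30],[0,0,0,0,0,-0.5,30],[0,0,0,0,0,-0.6,30],[0,0,0,0,0,-0.6,30]]]'
python3 -c "
from workcell import status;o=status.get_obs();print(o['moment'],o['qpos'][5])"
```

```text
t: 12.75
ee_pos: [522.2, -190.0, 61.2]
orientation: [1.537, 2.735, 0.002]
ft_force: [7.2, 3.0, -4.2]
width: 42.2
grasp_force: 30.0
[ 0.28760662 -0.97462922  0.02244353] -0.9185427643668976
```

```bash
python3 -m inch '[[[-0.8,1.3,0,0,0,-0.05,30],[-0.8,1.3,0,0,0,-0.15,30],[-0.8,1.3,0,0,0,-0.25,30],[-0.8,1.3,0,0,0,-0.35,30],[-0.8,1.3,0,0,0,-0.45,30],[-0.8,1.3,0,0,0,-0.52,30],[-0.8,1.3,0,0,0,-0.58,30],[-0.8,1.3,0,0,0,-0.62,30],[-0.8,1.3,0,0,0,-0.65,30],[-0.8,1.3,0,0,0,-0.65,30]]]'
python3 -c "
from workcell import status;o=status.get_obs();print(o['moment'],o['qpos'][5])"
```

```text
t: 13.75
ee_pos: [522.8, -189.4, 61.2]
orientation: [0.587, 3.084, 0.001]
ft_force: [3.9, 5.0, -0.1]
width: 42.1
grasp_force: 30.0
[ 0.68499654 -0.67473022  0.02389489] -1.565563163536861
```

Turned 1.25 rad so far. I'll creep on until the stop shows in the moment.

```bash
python3 -m inch '[[[0,0,0,0,0,-0.02,30],[0,0,0,0,0,-0.04,30],[0,0,0,0,0,-0.06,30],[0,0,0,0,0,-0.06,30]]]'
python3 -c "
from workcell import status;o=status.get_obs();print(o['moment'],o['qpos'][5])"; python3 -m inch '[[[0,0,0,0,0,-0.02,30],[0,0,0,0,0,-0.04,30],[0,0,0,0,0,-0.06,30],[0,0,0,0,0,-0.06,30]]]'
python3 -c "
from workcell import status;o=status.get_obs();print(o['moment'],o['qpos'][5])"
```

```text
t: 14.15
ee_pos: [522.8, -189.4, 61.2]
orientation: [0.495, 3.1, 0.001]
ft_force: [5.5, 5.0, -0.8]
width: 42.3
grasp_force: 30.0
[ 0.77852209 -0.72729167  0.01970691] -1.6252093051059229
t: 14.55
ee_pos: [523.3, -189.4, 61.2]
orientation: [0.406, 3.112, 0.002]
ft_force: [6.2, 5.4, -3.0]
width: 42.2
grasp_force: 30.0
[ 0.79190661 -0.95724322 -0.86718544] -1.6836794590500221
```

The z moment rose to -0.87 N m, so the collar is at its stop. I'll release, lift and look.

```bash
python3 -m inch '[[[0,0,0,0,0,0,60],[0,0,0,0,0,0,100],[0,0,0,0,0,0,100],[0,0,0,0,0,0,100],[0,0,0,0,0,0,100],[0,0,-20,0,0,0,100],[0,0,-60,0,0,0,100],[0,0,-100,0,0,0,100],[0,0,-140,0,0,0,100],[40,0,-160,0,0,0,100],[80,0,-160,0,0,0,100],[120,0,-160,0,0,0,100],[120,0,-160,0,0,0,100],[120,0,-160,0,0,0,100]]]'
python3 - <<'E'
from workcell import optics
import cv2,numpy as np
f=cv2.cvtColor(optics.get_image('scene')['frame'],cv2.COLOR_RGB2BGR)
g=cv2.cvtColor(optics.get_image('top')['frame'],cv2.COLOR_RGB2BGR)
a=cv2.resize(f[210:330,270:430],(800,600),interpolation=cv2.INTER_CUBIC)
b=cv2.resize(g[150:250,90:410],(800,250))
cv2.imwrite('pics/k.png',np.vstack([cv2.resize(a,(460,345)),cv2.resize(b,(460,144))]) if 0 else np.vstack([cv2.copyMakeBorder(cv2.resize(a,(466,350)),0,0,0,334,0),b]))
E
```

```text
t: 15.95
ee_pos: [405.5, -159.6, 221.5]
orientation: [0.403, 3.114, -0.001]
ft_force: [0.0, -0.5, 0.5]
width: 87.6
grasp_force: 0.0
```

View pics/k.png

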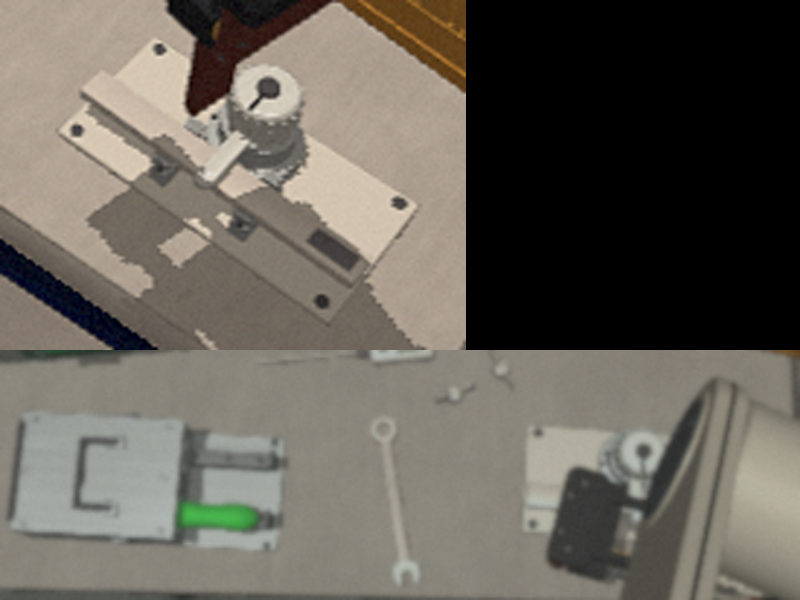

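The keeper arm lies across the blade, which is flat in both saddles. The gouge hasn't moved and the gripper is clear, so I'll hand in.

```bash
python3 -c "
from workcell import ctrl;print(ctrl.close_job())"
```

```text
the job is handed in; nothing more can be done
None
```

The blade is seated flat in both saddles, the collar is turned against its stop with the keeper arm across the blade, the gouge is where it was, and the job was handed in at about 16 s; no verdict was returned.

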